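# Lower the finished camera head into its deep transport case

### The job

The ball-shaped camera head with the green collar is finished: take it by its neck out of its slanted cradle and lower it gently, foot down, into the deep open black case. Keep hold of it until its foot is down on the case's floor, never dropping it or bumping it hard on the case, then let go and draw back so that it stands there upright. Leave the orange-collared head in its cradle and everything else, the case included, where it stands.

Things in the scene. Friction and masses are not known exactly. Their poses are not given: they have to be found in the camera images.
- head_green: Camera head: white 80 mm ball on a flat foot, with a neck; 134 mm long, 0.32 kg. Origin: centre of the foot's underside; +z along its axis to the neck. Foot 48 mm dia; ball centre at z = 44 mm, black lens on +x side; green collar 36 mm dia at z = 80 to 90; round dark neck 28 mm dia, z = 90 to 134, to grip by, green end. At the start its z axis leans 30 deg from vertical.
- head_orange: Camera head: white 80 mm ball on a flat foot, with a neck; 134 mm long, 0.32 kg. Origin: centre of the foot's underside; +z along its axis to the neck. Foot 48 mm dia; ball centre at z = 44 mm, black lens on +x side; orange collar 36 mm dia at z = 80 to 90; round dark neck 28 mm dia, z = 90 to 134, to grip by, orange end. At the start its z axis leans 30 deg from vertical.
- cradle_green: Fixed blue slanted cradle of the green-collared head, base 120 x 116 mm. Origin: centre of its underside, z up. Seat (75 mm above it) falls to its -x side (roughly towards the robot) at 30 deg; the neck leans that way. A stop plate at the low side stands 52 mm off the seat, guards 30 mm off it at each y side. The head comes out freely along its own axis.
- cradle_orange: Fixed blue slanted cradle of the orange-collared head, base 120 x 116 mm. Origin: centre of its underside, z up. Seat (75 mm above it) falls to its -x side (roughly towards the robot) at 30 deg; the neck leans that way. A stop plate at the low side stands 52 mm off the seat, guards 30 mm off it at each y side. The head comes out freely along its own axis.
- case: Deep open-topped square transport case, black with aluminium edges and a thin lining (grey walls, blue floor), 170 x 170 mm, 150 mm tall, walls and floor 10 mm thick (inside 150 x 150 mm, 140 mm deep, firm). Loose but heavy (about 2 kg). Origin: centre of its underside; z up, x and y along its sides.
- driver: Bystander: screwdriver lying on the bench, 170 mm long, under 40 mm tall; origin under its middle, x along its length.
- reel: Bystander: empty grey reel standing on its flange, 64 mm diameter, 46 mm tall; origin at the underside's centre.
- tape: Bystander: yellow ring lying flat (a roll core), 90 mm diameter, 22 mm tall; origin at the underside's centre.
- tray: Bystander: blue compartment tray, 100 x 150 x 35 mm; origin at the underside's centre.
- flask: Bystander: white bottle with red cap, 52 mm diameter, 110 mm tall; origin at the underside's centre.

How it is judged:
By the outcome, as a careful person would: the job done as asked, in the order asked, and still so for the second after the job is handed in, with the robot touching nothing.
It also fails if it takes over 48 s, if anything falls off the work surface, if the arm or the gripper's body presses on something with over 40 N, if the wrist force passes 120 N, or if a joint passes its speed limit or range.

### The arm

A 7-joint arm with a two-finger parallel gripper is mounted at the origin on the work surface. World frame = base frame: x ahead of the robot, y to its left, z up, the work surface at z = 0. Lengths are in m, angles in rad, forces in N, time in s.
With the tool pointing down it reaches from about 0.375 to 0.925 m from the base axis. Payload 3.1 kg.
Tool frame: the origin (TCP) lies on the centre line of the jaws, within the pads' length; the fingertips stand ahead of it and the grasp point (between the pads) is the TCP (env.finger_overhang is the y of the fingertips in the tool frame, in m); y points along the fingers, z is the direction in which the jaws open and shut, and the axes are right-handed (so a half turn about y gives the same grasp; the last joint's range is limited). The gripper opens to 85 mm and grips with 20 to 120 N. Pads are 22 mm wide; open, the fingers measure 114 mm over their backs; the gripper's body (76 mm by 85 mm) begins 54 mm behind the grasp point. The pads swing forward as they close: fully open they stand 13 mm farther back than shut.
Start: joints at [-1.372, 0.383, 0.044, 1.598, -0.018, 1.161, -0.05], TCP at [0.19, 0.622, 0.25] pointing down, gripper open.
Joint ranges: [-2.61, 2.61], [-0.41, 2.15], [-1.48, 1.57], [0, 2.5], [-1.57, 4.71], [0.05, 1.97], [-2.85, 2.85]. Speed limits (rad/s): [2.79, 2.79, 3.14, 3.14, 3.14, 3.14, 3.14].

### API

Orientations are given as a unit quaternion [w, x, y, z].
In Python, from rig import env gives the robot as it stands.
- The arm moves only by the tool step_arm, never from a script. Its argument "motion" is one flat list of numbers, 7 for each row, row after row: the shift along the tool's x, y, z scaled (see below), then the turn, a rotation vector about the tool's x, y, z scaled (see below), then the opening, from 0 (shut) to 1 (fully open). A call has 1 to 12 rows; each row is the pose to reach, as a shift and turn from the pose commanded when the call began, along the tool's axes at that moment, turning the shorter way round; what a row does not reach only later rows make up. The controller multiplies each number of a shift by 10 cm and each number of a turn by 2 pi rad. A row lasts 1/12 s, in which the tool goes at most 41.7 mm and 7.16 degrees, less where a joint would pass 70% of its speed; a pose out of reach is approached as far as the arm can. A call with a number of a shift or a turn outside -1 to 1 is refused whole. A call with a gripper value outside its range is refused whole. The fingers move at their own pace and stop on an object; the grip force is fixed at half the most. Time passes only in rows, so rows that repeat a pose let the fingers close. It gives the time, the measured TCP pose, the force and the opening at its end, in the units of the state.
- env.state(): the state, without advancing time (a new reading comes with each control period).
- env.camera(name): name is "scene" or "top" or "wrist"; returns a dict with "frame" (384x512x3 uint8, red, green, blue), "vertical_fov" (degrees; the focal length in pixels is half the picture's height over the tangent of half this angle, whatever the lens; pixels are square), "cx", "cy" (the principal point, pixels), "xyz" and "rotation" of the camera in the world; the wrist camera has in their place "hand_eye" (4x4, takes a point from camera to tool coordinates, whose origin is the TCP and whose axes are the tool frame's). Camera axes: x right, y down, z forward; pixel columns grow to the right and rows downward; lengths in m; the calibration is good to about 2 mm. A picture is of the moment at which its call begins: read the wrist's pose just before it. There is no depth.
- env.sign_off(): hands the job in, once; it reports no verdict.
The state is a dict: "time_s": time; "joint_pos": joint angles; "joint_vel": joint speeds; "joint_torque": joint torques, N m; "ee_pos": TCP position; "eef_rot": TCP orientation; "wrist_force": force on the tool from outside, world axes, zero at the start; "torque": the same for the moment, N m; "opening": opening from 0.0 (shut) to 1.0 (fully open).
Only numpy, scipy, OpenCV 4.12 (cv2) and the standard library are available. Lean on these libraries where they do the work, as an engineer would, in place of code of your own. Each camera call takes 0.05 s, during which the arm holds its last target.

## Working session

There is one attempt and no reset: what is moved stays moved. The work goes in short steps, Python scripts to look and compute and a tool call to move; the robot and the scene stay as the last step left them, time stands still between calls to the robot, and variables do not carry over. Pictures are saved under pics/ and viewed, and the job is handed in when it is done.

Besides the shell and the picture viewer there is one more tool, called after ">>>" in YAML: its name, and indented under it one key for each argument. step_arm: Moves the arm, as the interface text tells. Shifts and turns lie within -1 to 1; 1 stands for 10 cm of shift or 2 pi rad of turn. Its arguments: {"type":"object","properties":{"motion":{"type":"array","items":{"type":"number"}}},"required":["motion"]}

```bash
ls -la; mkdir -p pics; python3 - <<'E'
from rig import env
import cv2,numpy as np
s=env.state(); print(s); print(env.finger_overhang)
for n in ["scene","top","wrist"]:
    c=env.camera(n); cv2.imwrite(f"pics/{n}0.png",c["frame"][:,:,::-1])
    print(n,{k:(np.round(v,4).tolist() if k!="frame" else 0) for k,v in c.items()})
E
```

```text
total 12
drwxr-xr-x  3 agent agent 4096 Dec  7 13:28 .
drwxr-xr-x 23 root  root  4096 Dec  7 13:28 ..
drwxr-xr-x  2 agent agent 4096 Dec  7 13:28 pics
{'time_s': 0.0, 'joint_pos': array([-1.37177709,  0.38384054,  0.04382595,  1.59960716, -0.01793189,
        1.16122801, -0.04988726]), 'joint_vel': array([-0.00021855,  0.00190449,  0.00051898,  0.00150312, -0.00062689,
        0.00136601, -0.00186923]), 'joint_torque': array([ 3.52528605e-05, -4.33465469e+01,  1.02487162e+00, -2.49513245e+01,
        1.07286964e-02,  1.15245677e-02, -7.65716834e-06]), 'ee_pos': array([0.18983474, 0.62070096, 0.24886803]), 'eef_rot': array([-0.69839185,  0.70028375, -0.10462744,  0.10442506]), 'wrist_force': array([-0.25019447,  0.20929693,  0.03743259]), 'torque': array([ 0.02327496,  0.01775221, -0.01497385]), 'opening': 1.0035663009316254}
0.019
scene {'frame': 0, 'vertical_fov': 55.8932, 'cx': 252.4186, 'cy': 193.1576, 'xyz': [0.8409, -0.2153, 0.7017], 'rotation': [-0.2368, 0.8627, 0.433, -0.11]}
top {'frame': 0, 'vertical_fov': 48.534, 'cx': 252.2705, 'cy': 193.2868, 'xyz': [0.3803, 0.0053, 0.9813], 'rotation': [-0.0574, 0.7128, -0.6959, 0.0653]}
wrist {'frame': 0, 'vertical_fov': 69.6732, 'cx': 257.6571, 'cy': 196.9116, 'hand_eye': [[-0.0005, 0.9547, 0.2977, -0.0747], [-0.0006, -0.2977, 0.9547, -0.1239], [1.0, 0.0003, 0.0007, 0.0016], [0.0, 0.0, 0.0, 1.0]]}
```

View pics/scene0.png

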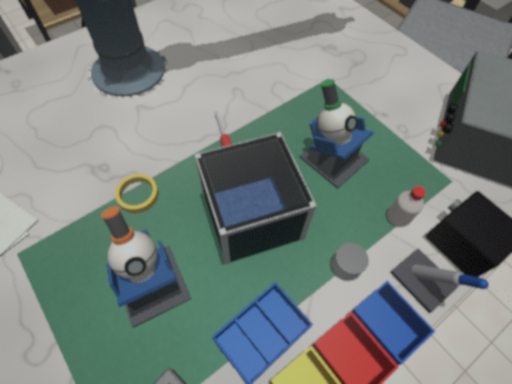

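View pics/top0.png

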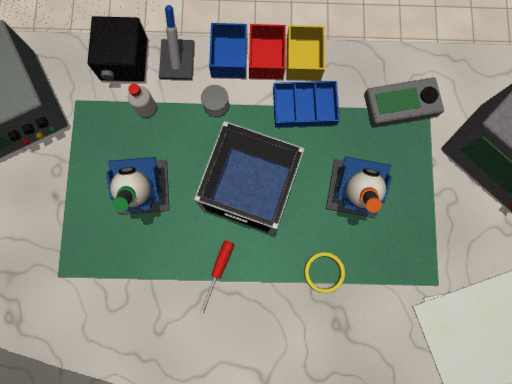

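View pics/wrist0.png

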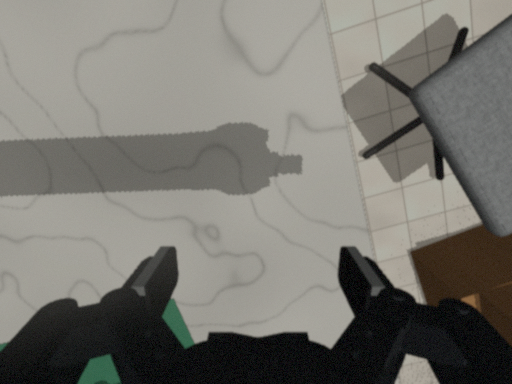

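```bash
cat > h.py <<'E'
import numpy as np,cv2
from scipy.spatial.transform import Rotation as R
from rig import env
def q2R(q): return R.from_quat([q[1],q[2],q[3],q[0]]).as_matrix()
def calib(c):
    f=c["frame"].shape[0]/2/np.tan(np.radians(c["vertical_fov"])/2)
    return f,c["cx"],c["cy"],np.array(c["xyz"]),q2R(c["rotation"])
def ray(C,u,v):
    f,cx,cy,o,M=C; d=M@np.array([(u-cx)/f,(v-cy)/f,1]); return o,d/np.linalg.norm(d)
def plane(C,u,v,z):
    o,d=ray(C,u,v); return o+d*(z-o[2])/d[2]
def proj(C,p):
    f,cx,cy,o,M=C; q=(np.atleast_2d(p)-o)@M; return np.c_[f*q[:,0]/q[:,2]+cx,f*q[:,1]/q[:,2]+cy]
def tri(rs):
    A=0;b=0
    for o,d in rs:
        P=np.eye(3)-np.outer(d,d);A=A+P;b=b+P@o
    x=np.linalg.solve(A,b); return x,[np.linalg.norm((np.eye(3)-np.outer(d,d))@(x-o)) for o,d in rs]
E
python3 - <<'E'
from h import *
for n,boxes in [("scene",[(290,70,380,190),(185,125,325,265)]),("top",[(95,145,180,220),(190,115,310,235)])]:
    c=env.camera(n);np.save(f"{n}.npy",c["frame"]);C=calib(c)
    import pickle;pickle.dump(C,open(f"{n}.pkl","wb"))
    print(n,C[4])
    for i,(a,b,x,y) in enumerate(boxes):
        k=min(800//(x-a),600//(y-b));im=cv2.resize(c["frame"][b:y,a:x,::-1],None,fx=k,fy=k,interpolation=cv2.INTER_CUBIC)
        for u in range(a-a%10+10,x,10): cv2.putText(im,str(u),((u-a)*k,10),0,.35,(0,255,255));cv2.line(im,((u-a)*k,0),((u-a)*k,im.shape[0]),(0,255,255) if u%50==0 else (90,90,90),1)
        for u in range(b-b%10+10,y,10): cv2.putText(im,str(u),(0,(u-b)*k),0,.35,(0,255,255));cv2.line(im,(0,(u-b)*k),(im.shape[1],(u-b)*k),(90,90,90),1)
        cv2.imwrite(f"pics/{n}_c{i}.png",im); print(k,im.shape)
C=pickle.load(open("top.pkl","rb"));f=plane(C,228,270,0)
E
```

```text
scene [[ 0.60076636  0.6951023  -0.39485767]
 [ 0.79927757 -0.51279776  0.31335893]
 [ 0.01533438 -0.50385638 -0.86365132]]
5 (600, 450, 3)
4 (560, 560, 3)
top [[ 0.02286379 -0.98466176  0.17296954]
 [-0.99965084 -0.02480932 -0.00909394]
 [ 0.01324571 -0.17270123 -0.98488519]]
8 (600, 680, 3)
5 (600, 600, 3)
```

View pics/scene_c0.png

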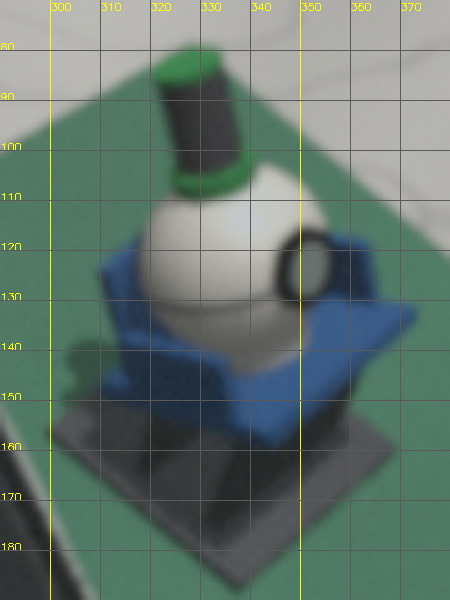

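View pics/scene_c1.png

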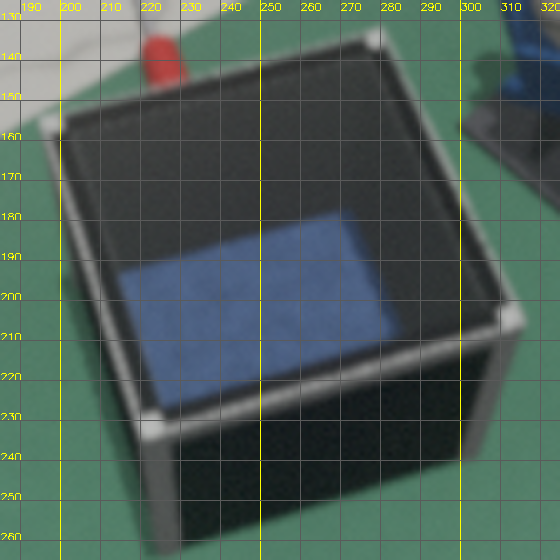

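View pics/top_c0.png

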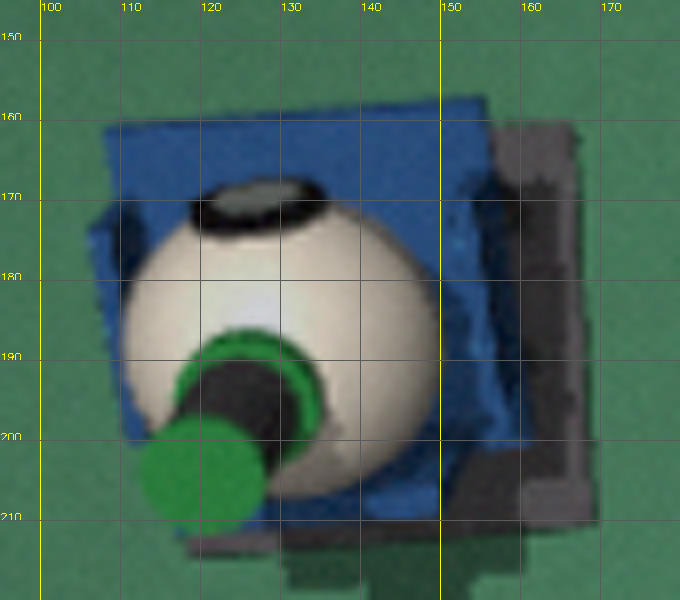

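View pics/top_c1.png

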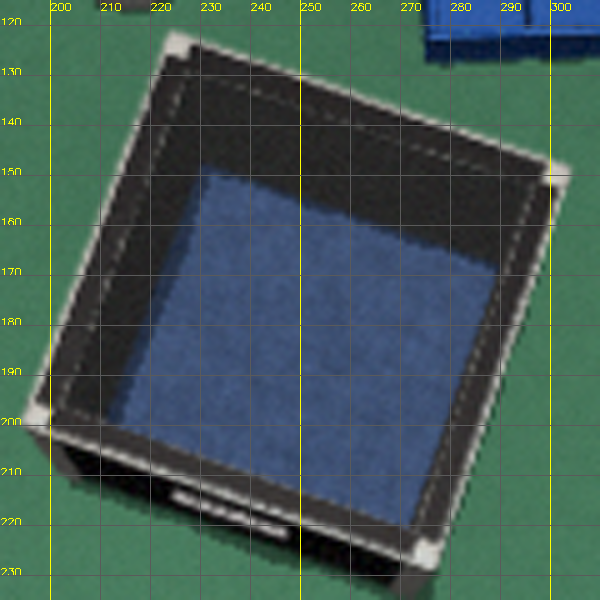

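```bash
cat > m.py <<'E'
from h import *;import pickle
S=pickle.load(open("scene.pkl","rb"));T=pickle.load(open("top.pkl","rb"))
def tr(s,t): return tri([ray(S,*s),ray(T,*t)])
b,e1=tr((336.5,122),(130,187.5)); n,e2=tr((327.5,83),(120.3,204.5))
print("ball",b,e1,"neckend",n,e2); a=n-b; print(np.linalg.norm(a),"exp .090",a/np.linalg.norm(a), "tilt",np.degrees(np.arccos(a[2]/np.linalg.norm(a))),"az",np.degrees(np.arctan2(a[1],a[0])))
print("green ball on plane z", plane(T,130,187.5,.12), plane(S,336.5,122,.12))
ct=[(225,124),(301,149),(276,226),(198,198)]; cs=[(278,135),(198,156),(222,232),(313,203)]
pt=np.array([plane(T,*u,.15) for u in ct]);ps=np.array([plane(S,*u,.15) for u in cs]); print(pt.round(4),pt.mean(0));print(ps.round(4),ps.mean(0))
for p in (pt,ps):
    print([np.linalg.norm(p[i]-p[(i+1)%4]).round(4) for i in range(4)],[np.degrees(np.arctan2(*(p[(i+1)%4]-p[i])[[1,0]])).round(1) for i in range(4)])
# cradle base corners (z~0.0?) 
for u in [(168,211),(166.5,160.5),(118.5,214)]: print("cradle",plane(T,*u,0.012))
for u in [(338,187),(369,160),(301,157)]: print("cradleS",plane(S,*u,0.012))
# orange
print("driver",[plane(T,*u,.02).round(3) for u in [(230,243),(202,313)]],"flask",plane(T,137,92,.11),"reel",plane(T,215,97,.046))
E
python3 m.py
```

```text
ball [0.53802134 0.24954606 0.11306197] [np.float64(0.0008230125579411121), np.float64(0.0008230125579411604)] neckend [0.49190502 0.24454546 0.18964169] [np.float64(0.00018754658490495284), np.float64(0.00018754658490488952)]
0.08953309424835423 exp .090 [-0.51507567 -0.05585204  0.8553231 ] tilt 31.204552199539265 az -173.81133312413837
green ball on plane z [0.53726279 0.2482942  0.12      ] [0.54127106 0.24323942 0.12      ]
[[ 0.6682  0.0565  0.15  ]
 [ 0.6196 -0.0988  0.15  ]
 [ 0.4625 -0.0503  0.15  ]
 [ 0.5141  0.1046  0.15  ]] [0.5661032  0.00302139 0.15      ]
[[ 0.5133  0.1039  0.15  ]
 [ 0.4638 -0.0487  0.15  ]
 [ 0.6183 -0.1005  0.15  ]
 [ 0.6672  0.0579  0.15  ]] [0.5656308  0.00315597 0.15      ]
[np.float64(0.1627), np.float64(0.1645), np.float64(0.1632), np.float64(0.1614)] [np.float64(-107.4), np.float64(162.8), np.float64(71.5), np.float64(-17.3)]
[np.float64(0.1605), np.float64(0.163), np.float64(0.1658), np.float64(0.1606)] [np.float64(-108.0), np.float64(-18.5), np.float64(72.9), np.float64(163.4)]
cradle [0.50450958 0.18821667 0.012     ]
cradle [0.62319421 0.19848143 0.012     ]
cradle [0.49484383 0.30044677 0.012     ]
cradleS [0.62651441 0.19871239 0.012     ]
cradleS [0.61591417 0.30911705 0.012     ]
cradleS [0.51469212 0.18589438 0.012     ]
driver [array([0.435, 0.044, 0.02 ]), array([0.281, 0.1  , 0.02 ])] flask [0.7490151 0.251224  0.11     ] reel [0.76898642 0.08829399 0.046     ]
```

```bash
cat >> h.py <<'E'
def cur():
    s=env.state(); return np.array(s["ee_pos"]),q2R(s["eef_rot"]),s
def delta(p,M):
    p0,M0,_=cur(); sh=M0.T@(p-p0)/0.1; rv=R.from_matrix(M0.T@M).as_rotvec()/(2*np.pi); return sh.round(3),rv.round(4)
def Mtool(y,zh):
    y=np.array(y)/np.linalg.norm(y); z=np.array(zh)-np.dot(zh,y)*y; z/=np.linalg.norm(z); return np.c_[np.cross(y,z),y,z]
yaw=np.radians(5.); a=np.array([-.5*np.cos(yaw),-.5*np.sin(yaw),np.sqrt(.75)])
ball=np.array([.538,.2495,.113]); foot=ball-.044*a
lat=np.array([-np.sin(yaw),np.cos(yaw),0])
E
python3 - <<'E'
from h import *
p,M,s=cur(); print(M.round(3))
for sg in (1,-1):
    Mt=Mtool(-a,sg*lat); rv=R.from_matrix(M.T@Mt).as_rotvec(); print(sg,Mt.round(3).tolist(),np.degrees(rv).round(1),np.degrees(np.linalg.norm(rv)))
print(foot, foot+.115*a, foot+.215*a)
E
```

```text
[[ 0.956 -0.     0.292]
 [-0.292 -0.001  0.956]
 [ 0.    -1.    -0.001]]
1 [[0.863, 0.498, -0.087], [0.075, 0.044, 0.996], [0.5, -0.866, 0.0]] [  5.8 -21.5 -29.6] 37.063247564082815
-1 [[-0.863, 0.498, 0.087], [-0.075, 0.044, -0.996], [-0.5, -0.866, -0.0]] [ 41.1 153.2   8.1] 158.7771932600437
[0.55991628 0.25141743 0.07489488] [0.50263509 0.24640597 0.1744878 ] [0.45282535 0.24204818 0.26109034]
```

>>> step_arm:
  motion: [0.3,-0.2,-0.24,0,0,0,1,0.6,-0.4,-0.48,0,0,0,1,0.9,-0.5,-0.71,0,0,0,1,0.9,-0.5,-0.71,0,0,0,1]

```text
time_s: 0.58
ee_pos: [0.2648, 0.5214, 0.3038]
eef_rot: [0.699, -0.698, 0.107, -0.112]
wrist_force: [2.5, -0.7, -0.8]
opening: 1.0
```

>>> step_arm:
  motion: [0.3,0,-0.24,0,0,0,1,0.6,0,-0.48,0,0,0,1,0.9,0,-0.71,0,0,0,1,0.9,0,-0.71,0,0,0,1]

```text
time_s: 0.92
ee_pos: [0.3279, 0.4248, 0.3003]
eef_rot: [-0.697, 0.7, -0.108, 0.111]
wrist_force: [2.3, 0.2, -0.7]
opening: 0.998
```

```bash
python3 - <<'E'
from h import *
p,M,s=cur(); print(s["time_s"],p,s["joint_pos"].round(2),s["wrist_force"].round(2)); print(delta(foot+.215*a,Mtool(-a,lat)))
E
```

```text
0.9167 [0.32794394 0.42484695 0.30029001] [-1.14  0.13  0.16  1.82 -0.02  1.2   0.28] [ 2.27  0.2  -0.66]
(array([ 1.746,  0.404, -1.357]), array([ 0.0172, -0.0617, -0.0816]))
```

>>> step_arm:
  motion: [0.25,0,-0.2,0,0,-0.015,1,0.5,0,-0.4,0,0,-0.03,1,0.8,0,-0.6,0,0,-0.04,1,0.8,0,-0.6,0,0,-0.04,1,0.8,0,-0.6,0,0,-0.04,1]

```text
time_s: 1.33
ee_pos: [0.3799, 0.3509, 0.3]
eef_rot: [-0.68, 0.707, -0.017, 0.192]
wrist_force: [-0.7, 0.2, 0.1]
opening: 0.998
```

```bash
python3 - <<'E'
from h import *
p,M,s=cur(); print(s["time_s"],p,s["joint_pos"].round(2),s["wrist_force"].round(2)); print(delta(foot+.215*a,Mtool(-a,lat)))
E
```

```text
1.3333 [0.37993804 0.35086317 0.30000918] [-1.15  0.02  0.18  1.95  0.26  1.11  0.2 ] [-0.68  0.24  0.13]
(array([ 0.889,  0.629, -0.824]), array([ 0.0234, -0.0572, -0.0429]))
```

>>> step_arm:
  motion: [0.2,0.1,-0.2,0.006,-0.014,-0.01,1,0.4,0.3,-0.4,0.012,-0.028,-0.02,1,0.6,0.45,-0.6,0.018,-0.043,-0.03,1,0.89,0.63,-0.82,0.0234,-0.057,-0.043,1,0.89,0.63,-0.82,0.0234,-0.057,-0.043,1,0.89,0.63,-0.82,0.0234,-0.057,-0.043,1,0.89,0.63,-0.82,0.0234,-0.057,-0.043,1]

```text
time_s: 1.92
ee_pos: [0.4532, 0.2455, 0.262]
eef_rot: [0.691, -0.673, -0.214, -0.153]
wrist_force: [0.2, 1.4, 0.0]
opening: 1.002
```

```bash
python3 - <<'E'
from h import *
p,M,s=cur(); print(s["time_s"],p,s["joint_pos"].round(2),s["wrist_force"].round(2)); print(delta(foot+.215*a,Mtool(-a,lat)))
c=env.camera("wrist");cv2.imwrite("pics/w1.png",c["frame"][:,:,::-1])
f=192/np.tan(np.radians(c["vertical_fov"])/2); H=np.array(c["hand_eye"])
o=p+M@H[:3,3]; C=(f,c["cx"],c["cy"],o,M@H[:3,:3]); import pickle; pickle.dump(C,open("w1.pkl","wb"))
print(proj(C,[ball,foot+.134*a,foot+.09*a]))
E
```

```text
1.9167 [0.4531613  0.24553908 0.26197836] [-1.04 -0.13  0.26  2.24  0.58  0.69  0.49] [0.18 1.37 0.03]
(array([-0.01 ,  0.004, -0.034]), array([-0.0005,  0.0001,  0.0003]))
[[252.9227822  180.48200829]
 [251.50165122 208.28300647]
 [252.31420169 192.38741733]]
```

View pics/w1.png

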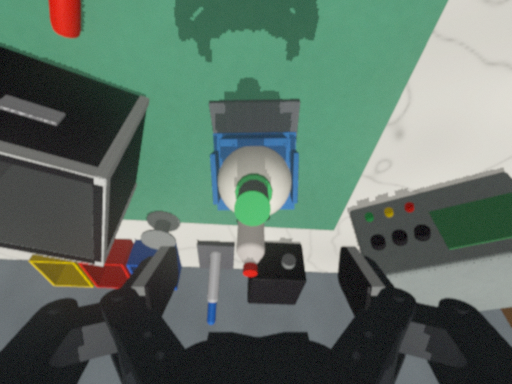

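```bash
python3 - <<'E'
from h import *;import pickle
im=cv2.imread("pics/w1.png");b,g,r=[im[:,:,i].astype(int) for i in range(3)]
C=pickle.load(open("w1.pkl","rb"))
m=((g>r*1.8)&(g>b*1.8)&(g>70)).astype(np.uint8); m[:150]=0
n,l,st,ce=cv2.connectedComponentsWithStats(m); print([(st[i],ce[i].round(1)) for i in range(1,n) if st[i][4]>40])
w=((r>95)&(abs(r-g)<30)&(b>70)).astype(np.uint8)
for y in (165,172,178,184,190): 
    x=np.where(w[y,200:310])[0]+200; print(y,x.min(),x.max())
print(im[178,210:300:6].tolist())
E
```

```text
[(array([366, 213,   7,   8,  46], dtype=int32), array([369. , 216.9]))]
165 221 287
172 219 290
178 218 291
184 218 291
190 218 290
[[131, 153, 93], [136, 103, 67], [161, 171, 174], [178, 189, 190], [166, 176, 177], [127, 145, 137], [80, 134, 63], [79, 130, 62], [84, 135, 62], [73, 115, 59], [163, 173, 177], [186, 197, 200], [176, 186, 189], [148, 157, 160], [172, 120, 66]]
```

>>> step_arm:
  motion: [-0.01,0.15,-0.026,0,0,0,1,-0.01,0.3,-0.026,0,0,0,1,-0.01,0.45,-0.026,0,0,0,1,-0.01,0.6,-0.026,0,0,0,1,-0.01,0.6,-0.026,0,0,0,1]

```text
time_s: 2.38
ee_pos: [0.4828, 0.2462, 0.208]
eef_rot: [0.69, -0.674, -0.214, -0.152]
wrist_force: [-0.3, -0.4, 0.2]
opening: 1.003
```

```bash
python3 - <<'E'
from h import *
p,M,s=cur(); print(s["time_s"],p,s["joint_pos"].round(2),s["wrist_force"].round(2)); b2=foot+.0008*lat; print(delta(b2+.115*a,Mtool(-a,lat)))
c=env.camera("wrist");cv2.imwrite("pics/w2.png",c["frame"][:,:,::-1])
f=192/np.tan(np.radians(c["vertical_fov"])/2); H=np.array(c["hand_eye"])
o=p+M@H[:3,3]; C=(f,c["cx"],c["cy"],o,M@H[:3,:3]); import pickle; pickle.dump(C,open("w2.pkl","wb"))
print(proj(C,[b2+.044*a,b2+.134*a,b2+.09*a]))
E
```

```text
2.3833 [0.48282123 0.24618275 0.20801496] [-1.02  0.01  0.31  2.25  0.61  0.53  0.47] [-0.29 -0.42  0.22]
(array([ 0.003,  0.389, -0.007]), array([-0.0002,  0.0006,  0.0001]))
[[255.45301639 198.97562972]
 [254.51714339 246.7956898 ]
 [255.07480853 218.30081889]]
```

View pics/w2.png

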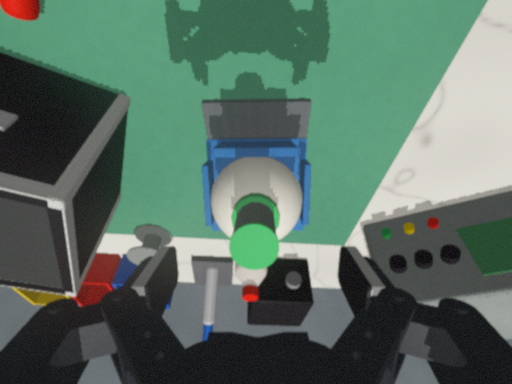

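>>> step_arm:
  motion: [0,0.12,-0.005,0,0,0,1,0,0.24,-0.005,0,0,0,1,0,0.34,-0.005,0,0,0,1,0,0.385,-0.005,0,0,0,1,0,0.385,-0.005,0,0,0,1,0,0.385,-0.005,0,0,0,1]

```text
time_s: 2.93
ee_pos: [0.5019, 0.2466, 0.1765]
eef_rot: [0.691, -0.673, -0.214, -0.153]
wrist_force: [1.1, 0.0, -0.0]
opening: 0.997
```

>>> step_arm:
  motion: [0,0,0,0,0,0,0.6,0,0,0,0,0,0,0.45,0,0,0,0,0,0,0.3,0,0,0,0,0,0,0,0,0,0,0,0,0,0,0,0,0,0,0,0,0,0,0,0,0,0,0,0]

```text
time_s: 3.52
ee_pos: [0.5018, 0.246, 0.1762]
eef_rot: [0.691, -0.673, -0.214, -0.153]
wrist_force: [-3.0, -0.0, 4.7]
opening: 0.313
```

```bash
python3 - <<'E'
from h import *
p,M,s=cur(); print(s["time_s"],p,s["opening"],s["joint_pos"].round(2),s["wrist_force"].round(2)); b2=foot+.0008*lat; print(delta(b2+.115*a,Mtool(-a,lat)))
c=env.camera("wrist");cv2.imwrite("pics/w3.png",c["frame"][:,:,::-1])
E
```

```text
3.5167 [0.50175632 0.24597947 0.17618927] 0.3132967669470162 [-1.    0.1   0.33  2.24  0.63  0.43  0.46] [-3.   -0.03  4.71]
(array([-0.001,  0.019,  0.011]), array([-0.0004,  0.0002,  0.0003]))
```

View pics/w3.png

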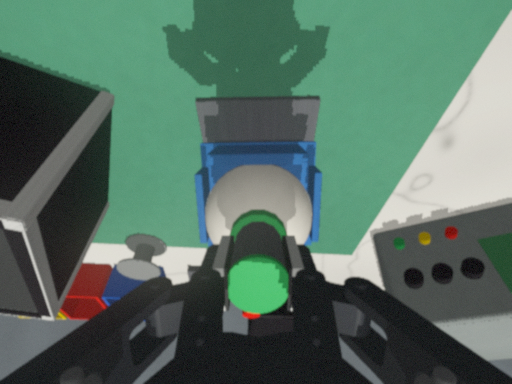

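>>> step_arm:
  motion: [0,0,0,0,0,0,0,0,0,0,0,0,0,0,0,-0.05,0,0,0,0,0,0,-0.1,0,0,0,0,0,0,-0.15,0,0,0,0,0,0,-0.2,0,0,0,0,0,0,-0.2,0,0,0,0,0]

```text
time_s: 4.15
ee_pos: [0.4907, 0.2442, 0.1929]
eef_rot: [0.691, -0.674, -0.213, -0.153]
wrist_force: [-0.5, 0.2, -2.6]
opening: 0.315
```

```bash
python3 - <<'E'
from h import *
p,M,s=cur(); print(s["time_s"],p,s["opening"],s["joint_pos"].round(2),s["wrist_force"].round(2),s["torque"].round(2))
c=env.camera("scene");cv2.imwrite("pics/s4.png",c["frame"][:,:,::-1])
E
```

```text
4.15 [0.49066563 0.24416069 0.19293219] 0.31485709703732956 [-1.01  0.05  0.32  2.25  0.62  0.48  0.47] [-0.47  0.21 -2.62] [-0.12  0.89  0.05]
```

View pics/s4.png

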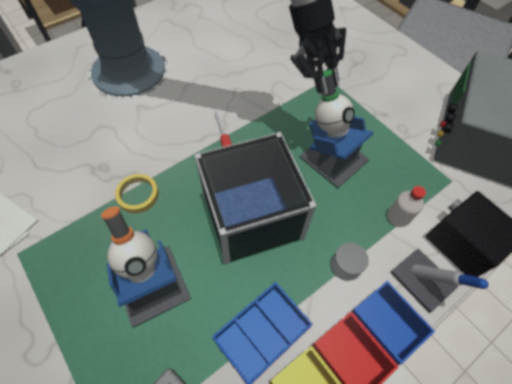

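>>> step_arm:
  motion: [0,-0.12,0,0,0,0,0,0,-0.25,0,0,0,0,0,0,-0.4,0,0,0,0,0,0,-0.55,0,0,0,0,0,0,-0.7,0,0,0,0,0,0,-0.85,0,0,0,0,0,0,-0.95,0,0,0,0,0,0,-1,0,0,0,0,0,0,-1,0,0,0,0,0]

```text
time_s: 4.95
ee_pos: [0.4414, 0.2403, 0.28]
eef_rot: [0.691, -0.673, -0.214, -0.153]
wrist_force: [0.6, 0.1, -2.6]
opening: 0.315
```

```bash
python3 - <<'E'
from h import *
p,M,s=cur(); print(s["time_s"],p,s["opening"],s["joint_pos"].round(2),s["wrist_force"].round(2),s["torque"].round(2))
print(delta(np.array([.5,.244,.36]),Mtool([0,0,-1],lat)), delta(np.array([.566,.003,.36]),Mtool([0,0,-1],lat)))
c=env.camera("wrist");cv2.imwrite("pics/w4.png",c["frame"][:,:,::-1])
E
```

```text
4.95 [0.4413546  0.24025785 0.27995166] 0.31459227733009165 [-1.05 -0.19  0.25  2.24  0.57  0.74  0.5 ] [ 0.56  0.13 -2.62] [-0.12  0.86  0.01]
(array([ 0.91 , -0.398, -0.014]), array([-0.0004,  0.0003,  0.0836])) (array([ 1.294, -0.18 , -2.473]), array([-0.0004,  0.0003,  0.0836]))
```

View pics/w4.png

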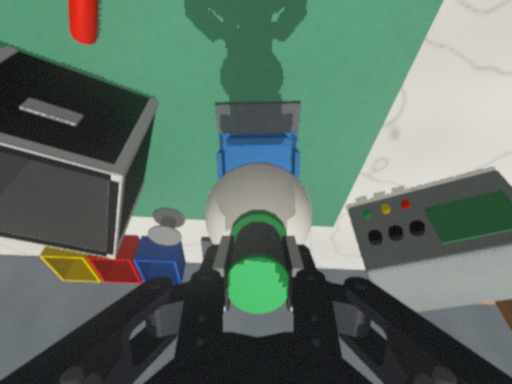

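>>> step_arm:
  motion: [0.05,-0.1,0,0,0,0.005,0,0.12,-0.2,0,0,0,0.015,0,0.25,-0.3,0,0,0,0.027,0,0.37,-0.4,0,0,0,0.039,0,0.49,-0.45,0,0,0,0.051,0,0.6,-0.45,0,0,0,0.063,0,0.68,-0.45,0,0,0,0.074,0,0.7,-0.45,0,0,0,0.0815,0,0.7,-0.45,0,0,0,0.0836,0,0.7,-0.45,0,0,0,0.0836,0]

```text
time_s: 5.83
ee_pos: [0.4805, 0.2428, 0.352]
eef_rot: [-0.705, 0.707, 0.031, -0.031]
wrist_force: [-0.3, 0.6, -3.0]
opening: 0.309
```

```bash
python3 - <<'E'
from h import *
p,M,s=cur(); print(s["time_s"],p,s["opening"],s["joint_pos"].round(2),s["wrist_force"].round(2),s["torque"].round(2)); print(M.round(3))
print(delta(np.array([.566,.003,.35]),Mtool([0,0,-1],lat)))
E
```

```text
5.8333 [0.48045496 0.24277225 0.35196232] 0.30874225320650533 [-1.03  0.09  0.52  1.76 -0.05  1.3   1.16] [-0.28  0.64 -2.97] [-0.01 -0.04 -0.04]
[[ 0.996 -0.001 -0.087]
 [ 0.087 -0.003  0.996]
 [-0.001 -1.    -0.003]]
(array([ 0.643,  0.026, -2.463]), array([ 0.0004,  0.    , -0.0002]))
```

>>> step_arm:
  motion: [0.02,0,-0.08,0,0,0,0,0.07,0,-0.25,0,0,0,0,0.13,0,-0.45,0,0,0,0,0.18,0,-0.65,0,0,0,0,0.21,0,-0.82,0,0,0,0]

```text
time_s: 6.25
ee_pos: [0.5074, 0.1613, 0.353]
eef_rot: [-0.706, 0.707, 0.031, -0.031]
wrist_force: [0.1, 0.0, -3.3]
opening: 0.311
```

>>> step_arm:
  motion: [0.05,0,-0.2,0,0,0,0,0.1,0,-0.4,0,0,0,0,0.15,0,-0.6,0,0,0,0,0.21,0,-0.8,0,0,0,0]

```text
time_s: 6.58
ee_pos: [0.5348, 0.0843, 0.3529]
eef_rot: [0.707, -0.706, -0.032, 0.032]
wrist_force: [0.4, -0.2, -2.4]
opening: 0.313
```

>>> step_arm:
  motion: [0.05,0,-0.2,0,0,0,0,0.1,0,-0.38,0,0,0,0,0.14,0,-0.54,0,0,0,0,0.18,0,-0.68,0,0,0,0,0.21,0,-0.79,0,0,0,0,0.22,0,-0.83,0,0,0,0,0.22,0,-0.83,0,0,0,0,0.22,0,-0.83,0,0,0,0]

```text
time_s: 7.25
ee_pos: [0.5645, 0.0056, 0.3531]
eef_rot: [0.707, -0.706, -0.031, 0.032]
wrist_force: [0.7, -0.6, -2.4]
opening: 0.316
```

```bash
python3 - <<'E'
from h import *
p,M,s=cur(); print(s["time_s"],p,s["opening"],s["joint_pos"].round(2),s["wrist_force"].round(2),s["torque"].round(2)); print(M.round(3))
print(delta(np.array([.566,.003,.125]),Mtool([0,0,-1],lat)))
for n in ("scene","top","wrist"):
    c=env.camera(n);cv2.imwrite(f"pics/{n}5.png",c["frame"][:,:,::-1])
E
```

```text
7.25 [0.56445044 0.00559901 0.35306872] 0.3157892375555733 [-0.72  0.17  0.72  1.71 -0.11  1.31  1.69] [ 0.73 -0.59 -2.41] [ 0.05 -0.   -0.03]
[[ 0.996 -0.001 -0.09 ]
 [ 0.09   0.002  0.996]
 [-0.001 -1.     0.002]]
(array([ 0.015,  2.281, -0.031]), array([-0.0003,  0.0004, -0.0001]))
```

View pics/scene5.png

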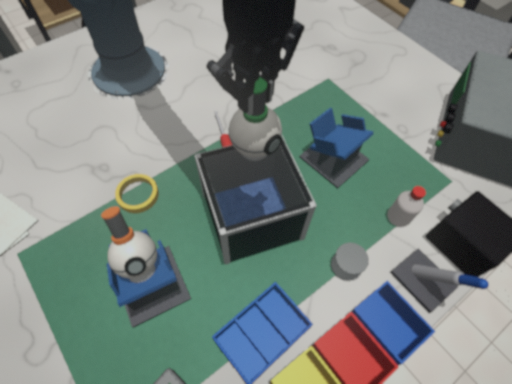

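View pics/top5.png

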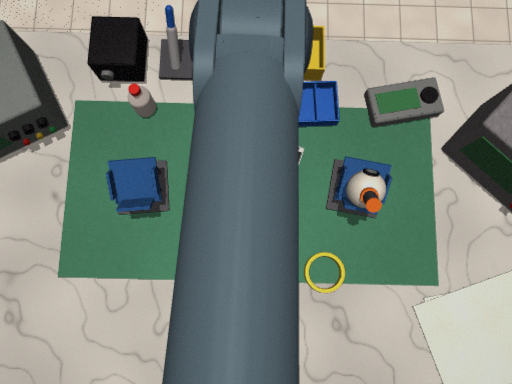

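View pics/wrist5.png

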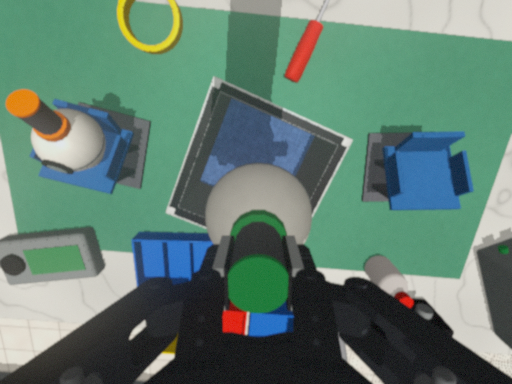

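```bash
python3 - <<'E'
from h import *
p,M,s=cur(); c=env.camera("wrist")
f=192/np.tan(np.radians(c["vertical_fov"])/2); H=np.array(c["hand_eye"]); C=(f,c["cx"],c["cy"],p+M@H[:3,3],M@H[:3,:3])
print([plane(C,*u,.15).round(4) for u in [(217,82),(350,141),(168,212)]])
print(proj(C,[[.4632,-.0495,.15],[.5137,.1043,.15],[.619,-.0997,.15],[p[0],p[1],p[2]-.071],[p[0],p[1],p[2]+.019]]).round(1))
E
```

```text
[array([ 0.4647, -0.0461,  0.15  ]), array([0.5143, 0.1118, 0.15  ]), array([ 0.6225, -0.1003,  0.15  ])]
[[213.9  80.2]
 [343.8 139.9]
 [168.5 209.4]
 [256.1 213.9]
 [255.3 286.2]]
```

>>> step_arm:
  motion: [0.015,0.05,-0.015,0,0,0,0,0.015,0.15,-0.015,0,0,0,0,0.015,0.25,-0.015,0,0,0,0,0.015,0.35,-0.015,0,0,0,0,0.015,0.45,-0.015,0,0,0,0,0.015,0.55,-0.015,0,0,0,0,0.015,0.65,-0.015,0,0,0,0,0.015,0.75,-0.015,0,0,0,0,0.015,0.82,-0.015,0,0,0,0,0.015,0.87,-0.015,0,0,0,0,0.015,0.9,-0.015,0,0,0,0,0.015,0.9,-0.015,0,0,0,0]

```text
time_s: 8.45
ee_pos: [0.5665, 0.0038, 0.2627]
eef_rot: [0.707, -0.706, -0.031, 0.032]
wrist_force: [-0.2, -0.1, -2.9]
opening: 0.317
```

```bash
python3 - <<'E'
from h import *
p,M,s=cur(); print(s["time_s"],p,s["joint_pos"].round(2),s["wrist_force"].round(2),s["torque"].round(2)); print(M.round(4))
for n in ("scene","wrist"):
    c=env.camera(n);cv2.imwrite(f"pics/{n}6.png",c["frame"][:,:,::-1])
E
```

```text
8.45 [0.56649897 0.0037775  0.2626683 ] [-0.69  0.25  0.71  1.82 -0.18  1.14  1.74] [-0.23 -0.09 -2.92] [0.01 0.03 0.  ]
[[ 9.96e-01 -1.40e-03 -8.91e-02]
 [ 8.91e-02  2.00e-04  9.96e-01]
 [-1.30e-03 -1.00e+00  3.00e-04]]
```

View pics/scene6.png

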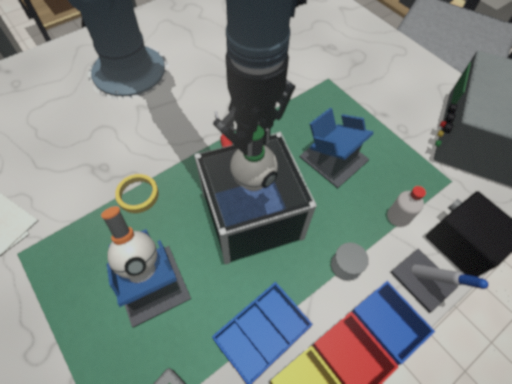

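View pics/wrist6.png

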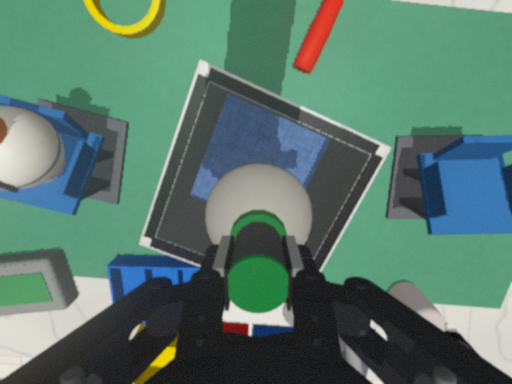

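>>> step_arm:
  motion: [0,0.05,0,0,0,0,0,0,0.14,0,0,0,0,0,0,0.24,0,0,0,0,0,0,0.34,0,0,0,0,0,0,0.44,0,0,0,0,0,0,0.54,0,0,0,0,0,0,0.64,0,0,0,0,0,0,0.74,0,0,0,0,0,0,0.82,0,0,0,0,0,0,0.88,0,0,0,0,0,0,0.9,0,0,0,0,0,0,0.9,0,0,0,0,0]

```text
time_s: 9.55
ee_pos: [0.5664, 0.0038, 0.1727]
eef_rot: [0.706, -0.706, -0.031, 0.032]
wrist_force: [-0.4, 0.2, -3.4]
opening: 0.312
```

>>> step_arm:
  motion: [0,0.05,0,0,0,0,0,0,0.1,0,0,0,0,0,0,0.15,0,0,0,0,0,0,0.2,0,0,0,0,0,0,0.25,0,0,0,0,0,0,0.28,0,0,0,0,0,0,0.3,0,0,0,0,0,0,0.3,0,0,0,0,0]

```text
time_s: 10.22
ee_pos: [0.5663, 0.0038, 0.1427]
eef_rot: [0.707, -0.706, -0.031, 0.032]
wrist_force: [0.4, -0.1, -2.5]
opening: 0.308
```

```bash
python3 - <<'E'
from h import *
p,M,s=cur(); print(s["time_s"],p,s["joint_pos"].round(2),s["wrist_force"].round(2),s["torque"].round(2)); print(M.round(4))
E
```

```text
10.2167 [0.56633691 0.00380617 0.14269917] [-0.62  0.41  0.65  1.92 -0.31  0.92  1.84] [ 0.4  -0.14 -2.52] [ 0.04  0.02 -0.01]
[[ 9.96e-01 -1.50e-03 -8.91e-02]
 [ 8.91e-02  2.00e-04  9.96e-01]
 [-1.40e-03 -1.00e+00  4.00e-04]]
```

>>> step_arm:
  motion: [0,0.015,0,0,0,0,0,0,0.03,0,0,0,0,0,0,0.045,0,0,0,0,0,0,0.06,0,0,0,0,0,0,0.075,0,0,0,0,0,0,0.09,0,0,0,0,0,0,0.1,0,0,0,0,0,0,0.11,0,0,0,0,0,0,0.11,0,0,0,0,0]

```text
time_s: 10.97
ee_pos: [0.5666, 0.0038, 0.1321]
eef_rot: [0.707, -0.706, -0.031, 0.032]
wrist_force: [-0.1, 0.2, -2.4]
opening: 0.314
```

>>> step_arm:
  motion: [0,0.005,0,0,0,0,0,0,0.01,0,0,0,0,0,0,0.015,0,0,0,0,0,0,0.02,0,0,0,0,0,0,0.02,0,0,0,0,0]

```text
time_s: 11.38
ee_pos: [0.5667, 0.0039, 0.1303]
eef_rot: [0.707, -0.706, -0.031, 0.032]
wrist_force: [0.3, -0.1, -3.1]
opening: 0.315
```

>>> step_arm:
  motion: [0,0.005,0,0,0,0,0,0,0.01,0,0,0,0,0,0,0.015,0,0,0,0,0,0,0.02,0,0,0,0,0,0,0.02,0,0,0,0,0]

```text
time_s: 11.8
ee_pos: [0.5667, 0.0038, 0.1282]
eef_rot: [0.707, -0.706, -0.031, 0.032]
wrist_force: [0.2, -0.2, -3.7]
opening: 0.313
```

>>> step_arm:
  motion: [0,0.004,0,0,0,0,0,0,0.008,0,0,0,0,0,0,0.012,0,0,0,0,0,0,0.012,0,0,0,0,0]

```text
time_s: 12.13
ee_pos: [0.5667, 0.0039, 0.127]
eef_rot: [0.707, -0.706, -0.031, 0.032]
wrist_force: [0.4, 0.1, -2.4]
opening: 0.31
```

>>> step_arm:
  motion: [0,0.004,0,0,0,0,0,0,0.008,0,0,0,0,0,0,0.012,0,0,0,0,0,0,0.012,0,0,0,0,0]

```text
time_s: 12.47
ee_pos: [0.5673, 0.0039, 0.1269]
eef_rot: [0.707, -0.706, -0.032, 0.031]
wrist_force: [-1.6, 1.6, 4.5]
opening: 0.317
```

>>> step_arm:
  motion: [0,-0.003,0,0,0,0,0,0,-0.003,0,0,0,0,0]

```text
time_s: 12.63
ee_pos: [0.5673, 0.0038, 0.1269]
eef_rot: [0.707, -0.706, -0.032, 0.031]
wrist_force: [-0.8, -0.1, 4.4]
opening: 0.313
```

```bash
python3 - <<'E'
from h import *
p,M,s=cur(); print(s["time_s"],p,s["wrist_force"].round(2),s["torque"].round(2)); print(M.round(4))
for n in ("scene","wrist"):
    c=env.camera(n);cv2.imwrite(f"pics/{n}7.png",c["frame"][:,:,::-1])
E
```

```text
12.6333 [0.56727803 0.00381769 0.12689061] [-0.83 -0.12  4.42] [-0.05  0.42  0.05]
[[ 9.96e-01  7.00e-04 -8.90e-02]
 [ 8.90e-02  8.00e-04  9.96e-01]
 [ 8.00e-04 -1.00e+00  7.00e-04]]
```

View pics/scene7.png

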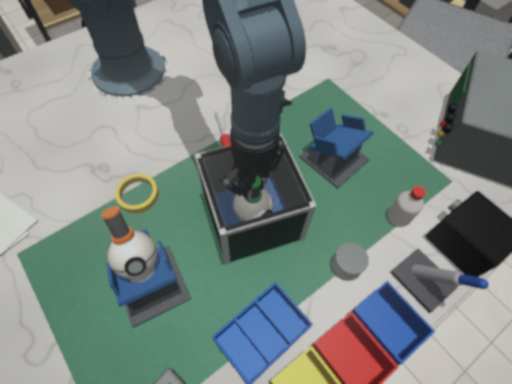

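View pics/wrist7.png

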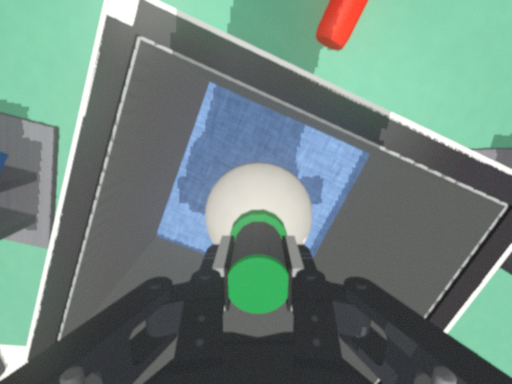

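>>> step_arm:
  motion: [0,0,0,0,0,0,0.35,0,0,0,0,0,0,0.4,0,0,0,0,0,0,0.5,0,0,0,0,0,0,0.65,0,0,0,0,0,0,0.65,0,0,0,0,0,0,0.65]

```text
time_s: 13.23
ee_pos: [0.5667, 0.0038, 0.1261]
eef_rot: [0.707, -0.706, -0.031, 0.032]
wrist_force: [0.1, 0.3, 0.6]
opening: 0.651
```

```bash
python3 - <<'E'
from h import *
p,M,s=cur(); print(s["time_s"],p,s["opening"],s["wrist_force"].round(2),s["torque"].round(2)); print(M.round(4))
for n in ("wrist",):
    c=env.camera(n);cv2.imwrite(f"pics/{n}8.png",c["frame"][:,:,::-1])
E
```

```text
13.2333 [0.56666199 0.00381127 0.12606223] 0.6514175041735535 [0.07 0.27 0.65] [ 0.03  0.01 -0.  ]
[[ 9.96e-01 -5.00e-04 -8.91e-02]
 [ 8.91e-02  4.00e-04  9.96e-01]
 [-5.00e-04 -1.00e+00  4.00e-04]]
```

View pics/wrist8.png

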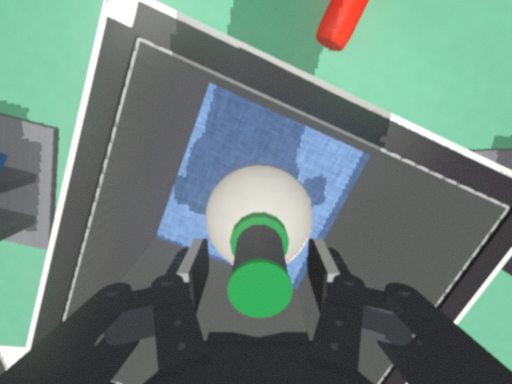

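Released cleanly: the head stands free and centred between the open fingers (cap at about (260, 289)). Now I draw straight up.

>>> step_arm:
  motion: [0,-0.05,0,0,0,0,0.65,0,-0.12,0,0,0,0,0.65,0,-0.2,0,0,0,0,0.65,0,-0.3,0,0,0,0,0.65,0,-0.42,0,0,0,0,0.65,0,-0.55,0,0,0,0,0.65,0,-0.7,0,0,0,0,0.65,0,-0.85,0,0,0,0,0.65,0,-1,0,0,0,0,0.65,0,-1,0,0,0,0,0.65]

```text
time_s: 14.12
ee_pos: [0.5695, 0.0035, 0.2309]
eef_rot: [0.707, -0.706, -0.034, 0.029]
wrist_force: [0.8, -0.9, 0.9]
opening: 0.648
```

>>> step_arm:
  motion: [0,-0.15,0,0,0,0,0.65,0,-0.35,0,0,0,0,0.65,0,-0.55,0,0,0,0,0.65,0,-0.75,0,0,0,0,0.65,0,-0.95,0,0,0,0,0.65,0,-1,0,0,0,0,0.65]

```text
time_s: 14.62
ee_pos: [0.5686, 0.0034, 0.3298]
eef_rot: [0.707, -0.706, -0.033, 0.029]
wrist_force: [0.9, -1.0, -0.3]
opening: 0.649
```

>>> step_arm:
  motion: [-0.2,0,0.1,0,0,0,0.65,-0.5,0,0.3,0,0,0,0.65,-0.8,0,0.6,0,0,0,0.65,-1,0,0.9,0,0,0,0.65,-1,0,1,0,0,0,0.65]

```text
time_s: 15.03
ee_pos: [0.4532, 0.0988, 0.3248]
eef_rot: [0.708, -0.705, -0.032, 0.036]
wrist_force: [0.2, 0.3, 0.2]
opening: 0.648
```

>>> step_arm:
  motion: [0,0,0.3,0,0,0,0.65,0,0,0.6,0,0,0,0.65,0,0,0.9,0,0,0,0.65,0,0,1,0,0,0,0.65,0,0,1,0,0,0,0.65,0,0,1,0,0,0,0.65]

```text
time_s: 15.53
ee_pos: [0.4494, 0.1933, 0.3256]
eef_rot: [-0.706, 0.707, 0.031, -0.032]
wrist_force: [0.1, -0.2, -0.1]
opening: 0.648
```

```bash
python3 - <<'E'
from h import *
p,M,s=cur(); print(s["time_s"],p,s["opening"],s["wrist_force"].round(2),s["torque"].round(2))
for n in ("scene","top"):
    c=env.camera(n);cv2.imwrite(f"pics/{n}9.png",c["frame"][:,:,::-1])
E
```

```text
15.5333 [0.44938261 0.19332422 0.32562304] 0.6484754497084305 [ 0.09 -0.25 -0.07] [ 0.07 -0.01  0.03]
```

View pics/scene9.png

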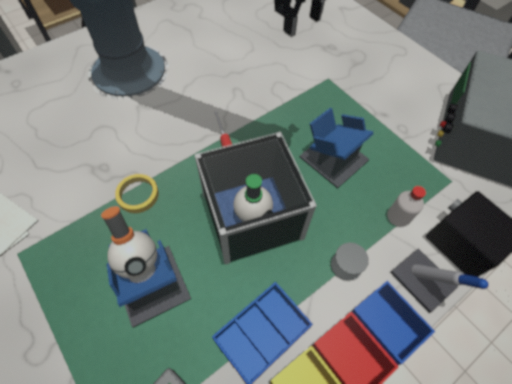

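View pics/top9.png

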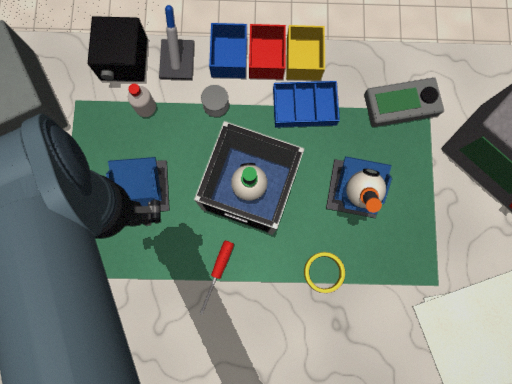

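```bash
python3 - <<'E'
from h import *;import pickle
S=pickle.load(open("scene.pkl","rb"));T=pickle.load(open("top.pkl","rb"))
pts=[[.5667,.0038,.011+.044],[.5667,.0038,.011+.134]]
print(proj(S,pts),proj(T,pts))
for n in ("scene","top"):
    d=np.abs(cv2.imread(f"pics/{n}9.png").astype(int)-cv2.imread(f"pics/{n}0.png")).max(2)
    cv2.imwrite(f"pics/{n}_d.png",np.clip(d*4,0,255).astype(np.uint8))
im=cv2.imread("pics/top9.png")[120:235,190:310];a=cv2.resize(im,None,fx=3.3,fy=3.3,interpolation=2)
im=cv2.imread("pics/scene9.png")[130:265,185:325];b=cv2.resize(im,(a.shape[1],a.shape[0]),interpolation=2)
cv2.imwrite("pics/z9.png",np.hstack([a,b]))
a=cv2.imread("pics/scene_d.png");b=cv2.imread("pics/top_d.png");cv2.imwrite("pics/d9.png",cv2.resize(np.hstack([a,b]),(800,300)))
E
```

```text
[[252.65529053 204.43980228]
 [253.4426996  180.81983529]] [[249.35321873 182.66403708]
 [249.6442824  173.82969514]]
```

View pics/z9.png

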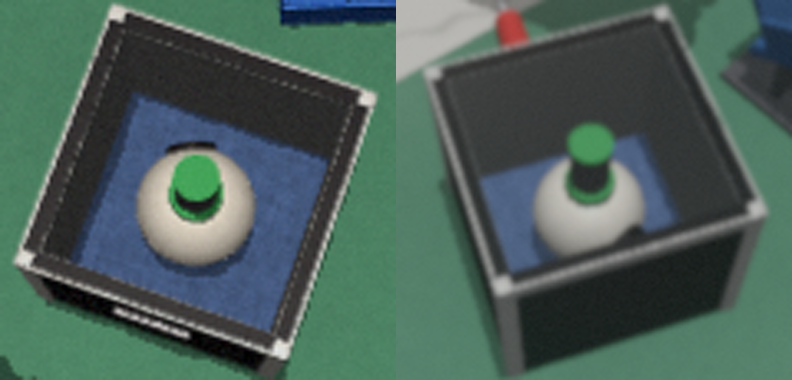

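View pics/d9.png

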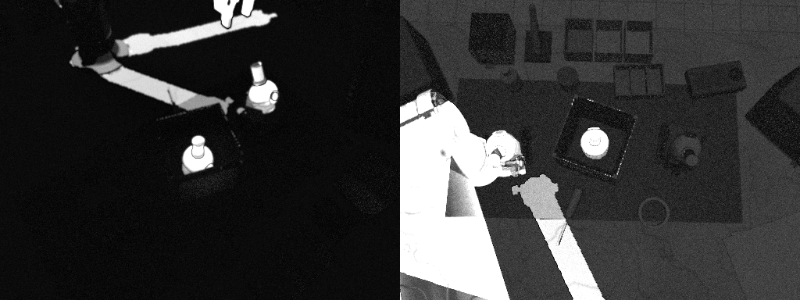

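The head stands upright at the predicted pixels. Apart from the arm, its shadow and the head itself, the difference images show only brightness changes and a faint trace along the case rim.

```bash
python3 - <<'E'
from h import *
s=env.state(); print(s["time_s"],s["joint_vel"].round(3),s["wrist_force"].round(2)); print(env.sign_off())
E
```

```text
15.6333 [ 0.006 -0.007  0.008  0.001 -0.002  0.    -0.003] [ 0.45  0.05 -0.43]
the job is handed in; nothing more can be done
None
```

I took the green-collared head by its neck out of its cradle along its own axis and turned it upright. I lowered it into the middle of the case and let go only once its foot was on the floor. The job was handed in at 15.6 s, with the arm clear and touching nothing.

- **Contact:** the final descent was in steps of about 0.5 mm. The force read about +4.5 N at touchdown, against −3 N while carrying the head. The TCP stopped at z = 0.127 m, which matches the case floor. Backing off 0.3 mm before release hardly changed the force (4.4 N). That left a small moment of about 0.4 N m, which was gone once the fingers opened.
- **Upright:** in the last scene and top pictures, the ball and neck end lie within about 1.5 pixels of where an upright head at that spot should appear.
- **Everything else:** before-and-after differences show no visible movement of the orange head, its cradle or the other objects. A very faint trace along the case rim could be a shift of less than a pixel or just lighting.
- **Disagreement:** the wrist camera put the case centre about 3 mm from the position given by the other two cameras. The clearance around the ball was about 35 mm, so this did not matter.

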